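# Load two drive bushings evenly into the tray on the bench scale

### The job

Put the two thick-walled steel drive bushings into the light plastic tray that stands on the small scale pan: one upright in the middle of each half of the tray, so that it stays level and does not slide or tip. Set them down gently rather than dropping them, and leave the notched sleeve where it is.

Things in the scene. Friction and masses are not known exactly. Their poses are not given: they have to be found in the camera images.
- bushing_a_mid (a point): A splined drive bushing: thick-walled plain steel tube, 46 mm outside diameter, 50 mm high, 26 mm bore, flat ring-shaped top, fine teeth round its lower outside; about 0.4 kg. It starts upright on the bench. The point is its centre, 25 mm above its underside; z is the tube's axis. Grip it across the outside. The two bushings are alike.
- bushing_b_mid (a point): The second splined drive bushing: thick-walled plain steel tube, 46 mm outside diameter, 50 mm high, 26 mm bore, flat ring-shaped top, fine teeth round its lower outside; about 0.4 kg. It starts upright on the bench. The point is its centre, 25 mm above its underside; z is the tube's axis. Grip it across the outside. The two bushings are alike.
- tray: Grey plastic tray, 0.2 kg, 150 (x) by 260 (y) by 25 mm high, walls and floor 3 mm. A divider along x (top 20 mm above the underside) makes two halves, middles at y = +64 and -64 mm, x = 0. Origin: centre of its underside, 60 mm above the bench; z up. It rests centred on a fixed scale's pan, 120 (x) by 116 mm (y): a first bushing more than about 83 mm from the centre tips it; in mid-half it is stable.
- sleeve_mid (a point): Bystander, to be left alone: a steel sleeve, 56 mm outside diameter, 45 mm high, thin-walled (44 mm bore), with four wide notches in its upper rim like a castle's battlements. It stands upright near the bushings; the point lies on its axis, 22 mm above its underside.
There are look-alikes about, which are no part of the job. Leave any turquoise look-alike of the part that bears bushing_b_mid alone.

How it is judged:
By the outcome, as a careful person would: the job done as asked, in the order asked, and still so for the second after the job is handed in, with the robot touching nothing.
It also fails if it takes over 61 s, if anything falls off the work surface, if the arm or the gripper's body presses on something with over 40 N, if the wrist force passes 120 N, or if a joint passes its speed limit or range.

### The arm

A 6-joint arm with a two-finger parallel gripper is mounted at the origin on the work surface. World frame = base frame: x ahead of the robot, y to its left, z up, the work surface at z = 0. Lengths are in m, angles in rad, forces in N, time in s.
With the tool pointing down it reaches from about 0.325 to 0.75 m from the base axis. Payload 7.6 kg.
Tool frame: the origin (TCP) lies at the very end of the fingers, on their centre line; the grasp point (between the pads) lies 19 mm behind it; z points along the fingers, y is the line along which they close (so a half turn about z gives the same grasp; the last joint's range is limited). The gripper opens to 85 mm and grips with 20 to 120 N. Pads are 22 mm wide; open, the fingers measure 114 mm over their backs; the gripper's body (76 mm by 85 mm) begins 54 mm behind the grasp point. The pads swing forward as they close: fully open they stand 13 mm farther back than shut.
Start: joints at [-1.391, 0.052, 1.401, -0, 1.689, -0.07], TCP at [0.13, -0.509, 0.231] pointing down, gripper open.
Joint ranges: [-2.9, 2.9], [-0.91, 2.17], [0.12, 2.37], [-1.06, 4.2], [0.26, 2.73], [-2.93, 2.93]. Speed limits (rad/s): [2.57, 2.57, 3.01, 3.14, 3.14, 3.14].

### API

Orientations are given as a rotation vector (axis times angle).
In Python, from rig import * gives the robot as it stands.
- The arm moves only by the tool servo_tool, never from a script. Its argument "rows" is a list of rows, each an object with "grip": the opening, from 0 (shut) to 1 (fully open); "slide": the shift along the tool's x, y, z scaled (see below), a list of three; "turn": the turn about the tool's z scaled (see below). In form: [{"grip": grip, "slide": [tx, ty, tz], "turn": turn}, ...]. A call has 1 to 12 rows; each row shifts and turns the commanded pose from where the row before left it, along the tool's axes as they then stand; what a row does not reach is not made up. The controller multiplies each number of a shift by 0.75 m and each number of a turn by 90 degrees. A row lasts 1/12 s, in which the tool goes at most 41.7 mm and 7.16 degrees, less where a joint would pass 70% of its speed; a pose out of reach is approached as far as the arm can. A call with a number of a shift or a turn outside -1 to 1 is refused whole. A call with a gripper value outside its range is refused whole. The fingers move at their own pace and stop on an object; "grip_force" is the grip in N (left out, the last holds). Time passes only in rows, so rows that do not move let the fingers close. It gives the time, the measured TCP pose, the force, the opening and the grip force at its end, in the units of the state.
- read_state(): the state, without advancing time (a new reading comes with each control period).
- capture(name): name is "side" or "top" or "wrist"; returns the picture (400x640x3 uint8, blue, green, red); there is no depth.
- camera_model(name): a dict with "intrinsics" (3x3 intrinsics, pixels), "rvec" (rotation vector, rad) and "tvec" (3), from world to camera coordinates, as OpenCV has them. Camera axes: x right, y down, z forward; pixel columns grow to the right and rows downward; lengths in m; the calibration is good to about 2 mm. The wrist camera is an equidistant fisheye: a pixel r from the principal point sees the ray r / f radians off the axis. A picture is of the moment at which its call begins: read the wrist's pose just before it. camera_model takes no time and is no camera call; for the wrist camera it gives the pose at the moment of the call.
- close_job(): hands the job in; it is judged then, once.
The state is a dict: "time": time; "joint_pos": joint angles; "dq": joint speeds; "joint_torque": joint torques, N m; "position": TCP position; "ee_rot": TCP orientation; "contact_force": force on the tool from outside, world axes, zero at the start; "wrist_torque": the same for the moment, N m; "width": finger opening in m; "finger_force": force on a finger pad.
Only numpy, scipy, OpenCV 4.12 (cv2) and the standard library are available. Lean on these libraries where they do the work, as an engineer would, in place of code of your own. Each camera call takes 0.05 s, during which the arm holds its last target. There are 200 camera calls.

## Working session

There is one attempt and no reset: what is moved stays moved. The work goes in short steps, Python scripts to look and compute and a tool call to move; the robot and the scene stay as the last step left them, time stands still between calls to the robot, and variables do not carry over. Pictures are saved under pics/ and viewed, at most 10 in all, crops included, and the job is handed in when it is done.

Besides the shell and the picture viewer there is one more tool, called after "Emit:" as name(argument=value, ...) on one line, values as JSON. servo_tool: Moves the arm, as the interface text tells. Its arguments: {"type":"object","properties":{"rows":{"type":"array"},"grip_force":{"type":"number"}},"required":["rows"]}

```bash
mkdir -p pics; cat > h.py <<'E'
from rig import *
import numpy as np, cv2
from scipy.spatial.transform import Rotation as R
def ray(cam,u,v):
    K=np.array(cam["intrinsics"]);Rm=R.from_rotvec(np.ravel(cam["rvec"])).as_matrix();t=np.ravel(cam["tvec"])
    d=Rm.T@np.array([(u-K[0,2])/K[0,0],(v-K[1,2])/K[1,1],1.]);return -Rm.T@t,d
def onz(cam,u,v,z):
    o,d=ray(cam,u,v);return o+d*(z-o[2])/d[2]
def proj(cam,p):
    return cv2.projectPoints(np.array(p,float).reshape(-1,1,3),np.ravel(cam["rvec"]).astype(float),np.ravel(cam["tvec"]).astype(float),np.array(cam["intrinsics"],float),None)[0].reshape(-1,2)
E
python3 - <<'E'
from h import *
for n in("top","side"):
    cv2.imwrite(f"pics/{n}0.png",capture(n)); c=camera_model(n); print(n,c, onz(c,320,200,0),ray(c,320,200)[0])
s=read_state();print(s)
E
```

```text
top {'intrinsics': array([[495.94068847,   0.        , 319.93499969],
       [  0.        , 495.94068847, 195.38779061],
       [  0.        ,   0.        ,   1.        ]]), 'rvec': array([ 2.1759857 , -2.13630447,  0.13825763]), 'tvec': array([-0.02747055,  0.58163937,  1.01120871])} [ 0.5766144  -0.01708471  0.        ] [ 0.44922744 -0.01691607  1.07680573]
side {'intrinsics': array([[371.65485931,   0.        , 314.95390071],
       [  0.        , 371.65485931, 197.59326469],
       [  0.        ,   0.        ,   1.        ]]), 'rvec': array([ 2.32347303, -0.71449523,  0.24847096]), 'tvec': array([-0.48002867,  0.26893298,  0.55522895])} [0.59985718 0.01389318 0.        ] [ 0.31409482 -0.41185528  0.58544968]
{'time': 0.1, 'joint_pos': array([-1.39132496e+00,  5.27742919e-02,  1.40161652e+00,  1.70971519e-05,
        1.68861874e+00, -7.03121914e-02]), 'dq': array([ 1.26199648e-03, -2.08354545e-03, -3.15038025e-03,  4.19069406e-04,
        7.20974115e-05, -1.46021772e-04]), 'joint_torque': array([ 1.14184593e-03, -3.82581961e+01, -3.60984778e+01, -7.93079607e-05,
        4.78905058e-03,  4.46732383e-05]), 'position': array([ 0.1297491 , -0.50843437,  0.23055976]), 'ee_rot': array([-3.11571819e+00, -3.91166645e-01,  9.47401429e-05]), 'contact_force': array([-0.07837358,  0.46794086,  0.76093938]), 'wrist_torque': array([0.01803112, 0.01754768, 0.0101528 ]), 'finger_force': 0.0, 'width': 0.08538189615607956}
```

View pics/top0.png

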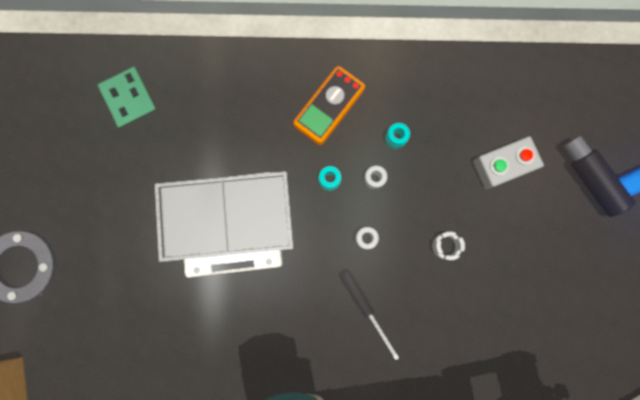

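View pics/side0.png

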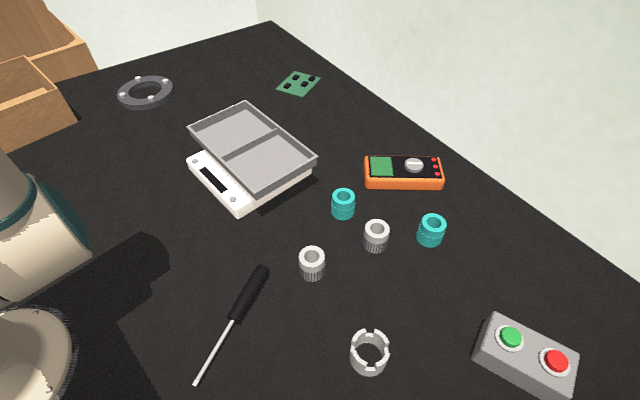

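The top view shows the plain steel bushings at about (376,177) and (367,238), the turquoise look-alikes at (330,178) and (399,135), the sleeve at (449,246) and the tray at about (224,216). In the side view the two bushings are at (376,235) and (312,262).

```bash
python3 - <<'E'
from h import *
T=camera_model("top");S=camera_model("side")
im=cv2.imread("pics/top0.png");hsv=cv2.cvtColor(im,cv2.COLOR_BGR2HSV)
def ring(im,cam,u,v,z,col,r=20):
    hsv=cv2.cvtColor(im,cv2.COLOR_BGR2HSV)
    m=((hsv[...,2]>(110 if col else 185))&((hsv[...,1]>100) if col else (hsv[...,1]<60))).astype(np.uint8)
    w=np.zeros_like(m);w[v-r:v+r,u-r:u+r]=m[v-r:v+r,u-r:u+r]
    c,_=cv2.findContours(w,cv2.RETR_CCOMP,cv2.CHAIN_APPROX_NONE)
    c=max(c,key=cv2.contourArea);p=np.array([onz(cam,a,b,z) for a,b in c[:,0]])[:,:2].astype(np.float32)
    ce,rad=cv2.minEnclosingCircle(p);e=cv2.fitEllipse(c)
    return np.round(ce,4),round(rad,4),np.round(onz(cam,*e[0],z),4),np.round(e[1],1)
for n,u,v,z,c in(("A",376,177,.05,0),("B",367,238,.05,0),("t1",330,178,.05,1),("t2",399,135,.05,1),("sl",449,246,.045,0)):
    print(n,ring(im,T,u,v,z,c))
si=cv2.imread("pics/side0.png")
for n,u,v in(("A",376,228),("B",312,257)): print("side",n,ring(si,S,u,v,.05,0,16))
m=((hsv[...,2]>100)&(hsv[...,1]<60)).astype(np.uint8);m=cv2.morphologyEx(m,cv2.MORPH_CLOSE,np.ones((3,3)))
w=np.zeros_like(m);w[165:268,145:300]=m[165:268,145:300]
# tray corners hand-picked, top view
P=np.array([onz(T,*q,.085) for q in((155,184),(286,172.5),(292,248),(160,260.5))]);print(P.round(4),P.mean(0).round(4))
L=[np.linalg.norm(P[i]-P[(i+1)%4]) for i in range(4)];print(np.round(L,4))
Q=np.array([onz(S,*q,.085) for q in((187,129),(245,101),(318,156),(254,195))]);print(Q.round(4),Q.mean(0).round(4))
d=P[0]-P[1];print("yaw",np.degrees(np.arctan2(-d[0],d[1])));d=P[3]-P[2];print(np.degrees(np.arctan2(-d[0],d[1])))
cv2.imwrite("pics/tray.png",cv2.resize(im[160:280,145:305],None,fx=5,fy=5,interpolation=cv2.INTER_CUBIC))
print(R.from_rotvec(read_state()["ee_rot"]).as_matrix().round(3))
E
```

```text
A (array([ 0.6235, -0.1334]), 0.0218, array([ 0.6234, -0.1334,  0.05  ]), array([19.6, 20.1]))
B (array([ 0.4944, -0.1159]), 0.0218, array([ 0.4942, -0.1158,  0.05  ]), array([20.2, 20.4]))
t1 (array([ 0.618 , -0.0362]), 0.0262, array([ 0.6182, -0.036 ,  0.05  ]), array([22.8, 24.1]))
t2 (array([ 0.7126, -0.1789]), 0.0291, array([ 0.713 , -0.1792,  0.05  ]), array([22.5, 26.3]))
sl (array([ 0.4764, -0.2953]), 0.0263, array([ 0.4754, -0.2968,  0.045 ]), array([13.5, 22.7]))
side A (array([ 0.6216, -0.1355]), 0.0221, array([ 0.6214, -0.1358,  0.05  ]), array([18.5, 24.3]))
side B (array([ 0.4926, -0.1178]), 0.0221, array([ 0.4923, -0.1183,  0.05  ]), array([21. , 25.2]))
[[0.5929 0.3169 0.085 ]
 [0.6214 0.0529 0.085 ]
 [0.4694 0.0369 0.085 ]
 [0.44   0.2977 0.085 ]] [0.5309 0.1761 0.085 ]
[0.2655 0.1528 0.2625 0.1541]
[[0.4363 0.286  0.085 ]
 [0.5879 0.3083 0.085 ]
 [0.621  0.0509 0.085 ]
 [0.4665 0.0304 0.085 ]] [0.5279 0.1689 0.085 ]
yaw 6.16014766512195
6.43417027128172
[[ 0.969  0.247 -0.   ]
 [ 0.247 -0.969  0.001]
 [ 0.    -0.001 -1.   ]]
```

View pics/tray.png

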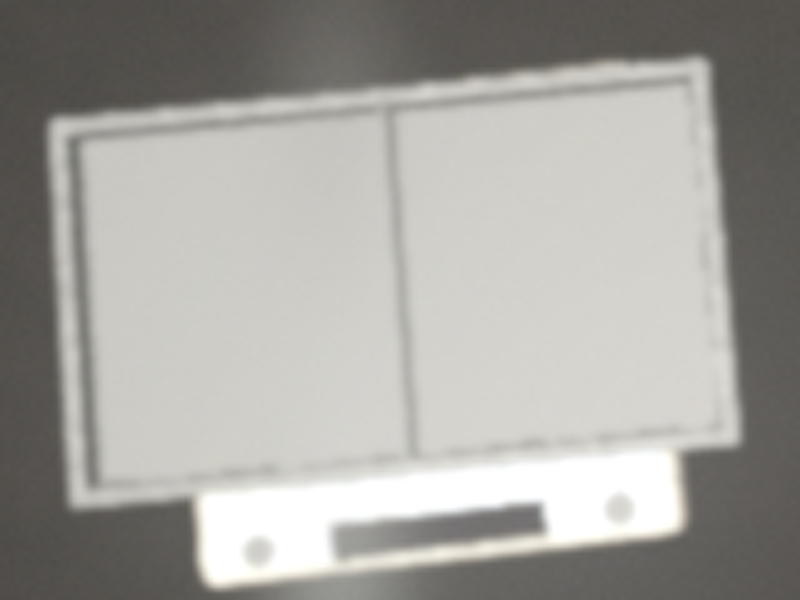

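The tray measures 265 x 153 mm (expected 260 x 150, about 1 px of blur per edge), with its centre near (0.530, 0.174) and a yaw of about 6°. Both views put the bushings within 3 mm: A at (0.6225,-0.1345), B at (0.4935,-0.117). I'm moving above B first.

Emit:
servo_tool(rows=[{"grip": 1,"slide": [0.043,-0.0276,0.0],"turn": 0},{"grip": 1,"slide": [0.043,-0.0276,0.0],"turn": 0},{"grip": 1,"slide": [0.043,-0.0276,0.0],"turn": 0},{"grip": 1,"slide": [0.043,-0.0276,0.0],"turn": 0},{"grip": 1,"slide": [0.043,-0.0276,0.01],"turn": 0},{"grip": 1,"slide": [0.043,-0.0276,0.01],"turn": 0},{"grip": 1,"slide": [0.043,-0.0276,0.01],"turn": 0},{"grip": 1,"slide": [0.043,-0.0276,0.01],"turn": 0},{"grip": 1,"slide": [0.043,-0.0276,0.01],"turn": 0},{"grip": 1,"slide": [0.043,-0.0276,0.01],"turn": 0},{"grip": 1,"slide": [0.043,-0.0276,0.01],"turn": 0},{"grip": 1,"slide": [0.043,-0.0276,0.01],"turn": 0}])

```text
time: 1.1
position: [0.4442, -0.1706, 0.1707]
ee_rot: [-3.117, -0.392, 0.0]
contact_force: [0.9, -0.7, -0.2]
width: 0.0854
finger_force: 0.0
```

Emit:
servo_tool(rows=[{"grip": 1,"slide": [0.042,-0.0276,0.015],"turn": 0},{"grip": 1,"slide": [0.04,-0.0276,0.015],"turn": 0},{"grip": 1,"slide": [0,0,0],"turn": 0},{"grip": 1,"slide": [0,0,0],"turn": 0},{"grip": 1,"slide": [0,0,0],"turn": 0}])

```text
time: 1.52
position: [0.4925, -0.1172, 0.1486]
ee_rot: [3.117, 0.392, -0.001]
contact_force: [-0.5, -1.2, 0.1]
width: 0.0854
finger_force: 0.0
```

```bash
cat >> h.py <<'E'
def go(tgt):
    s=read_state();M=R.from_rotvec(s["ee_rot"]).as_matrix();return (M.T@(np.array(tgt)-s["position"])/0.75).round(4)
def wrist(name):
    c=camera_model("wrist");im=capture("wrist");cv2.imwrite(f"pics/{name}.png",im);np.save(f"pics/{name}.npy",c,allow_pickle=True);return c,im
def wonz(c,u,v,z):
    K=np.array(c["intrinsics"]);a=np.array([u-K[0,2],v-K[1,2]]);r=np.hypot(*a);th=r/K[0,0]
    d=np.r_[a/r*np.sin(th),np.cos(th)];Rm=R.from_rotvec(np.ravel(c["rvec"])).as_matrix();o=-Rm.T@np.ravel(c["tvec"]);d=Rm.T@d
    return o+d*(z-o[2])/d[2]
E
python3 - <<'E'
from h import *
s=read_state();print(s["time"],s["position"],s["ee_rot"],s["joint_pos"]);print(R.from_rotvec(s["ee_rot"]).as_matrix().round(3))
c,im=wrist("w1");print(c)
E
```

```text
1.5167 [ 0.49246924 -0.11715741  0.14857054] [ 3.11695303e+00  3.91995197e-01 -1.31609484e-03] [-3.06276984e-01  4.13766114e-02  1.57770866e+00 -4.29800037e-04
  1.52323215e+00  1.01432893e+00]
[[ 0.969  0.248 -0.001]
 [ 0.248 -0.969 -0.   ]
 [-0.001 -0.    -1.   ]]
{'intrinsics': array([[309.70691629,   0.        , 315.54134699],
       [  0.        , 309.70691629, 196.58898126],
       [  0.        ,   0.        ,   1.        ]]), 'rvec': array([-2.26830881,  1.76009645,  0.29117442]), 'tvec': array([-0.23695604,  0.40789393,  0.44612047])}
```

View pics/w1.png

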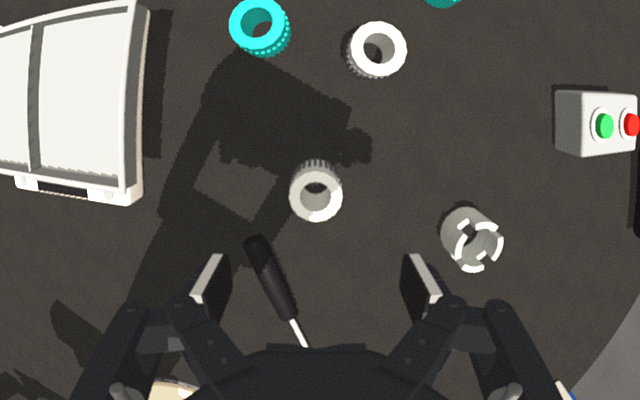

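The wrist view shows B centred at (316,193) between the fingers and A at (377,50). The screwdriver handle tip is at (255,240), so I'll check its clearance from the left finger.

```bash
python3 - <<'E'
from h import *
c=np.load("pics/w1.npy",allow_pickle=True).item();im=cv2.imread("pics/w1.png");h=cv2.cvtColor(im,cv2.COLOR_BGR2HSV)
print("cam",-R.from_rotvec(c["rvec"]).as_matrix().T@c["tvec"])
print("screwdriver", wonz(c,255,238,.015),wonz(c,247,247,.015), onz(camera_model("top"),347,271,.015))
for u,v,t in((316,193,150),(377,50,200)):
    m=((h[...,2]>t)&(h[...,1]<60)).astype(np.uint8);w=np.zeros_like(m);r=38;w[v-r:v+r,u-r:u+r]=m[v-r:v+r,u-r:u+r]
    k=max(cv2.findContours(w,cv2.RETR_CCOMP,cv2.CHAIN_APPROX_NONE)[0],key=cv2.contourArea)
    p=np.array([wonz(c,*q,.05)[:2] for q in k[:,0]],np.float32);print(cv2.minEnclosingCircle(p))
# tray right edge: corners
for q in((148,3),(131,200)): print(wonz(c,*q,.085))
E
```

```text
cam [ 0.57155207 -0.09875476  0.29176158]
screwdriver [ 0.42304229 -0.07329771  0.015     ] [ 0.41052968 -0.06690739  0.015     ] [ 0.42454624 -0.07700502  0.015     ]
((0.495227575302124, -0.11705100536346436), 0.02612091414630413)
((0.6216198801994324, -0.1360166072845459), 0.022438108921051025)
[0.61721362 0.03878883 0.085     ]
[0.46401425 0.02767619 0.085     ]
```

Emit:
servo_tool(rows=[{"grip": 1,"slide": [0.002,0,0.025],"turn": 0},{"grip": 1,"slide": [0,0,0.035],"turn": 0},{"grip": 1,"slide": [0,0,0.035],"turn": 0},{"grip": 1,"slide": [0,0,0.035],"turn": 0},{"grip": 1,"slide": [0,0,0.025],"turn": 0},{"grip": 1,"slide": [0,0,0.0165],"turn": 0},{"grip": 1,"slide": [0,0,0],"turn": 0},{"grip": 1,"slide": [0,0,0],"turn": 0}], grip_force=50)

```text
time: 2.23
position: [0.4938, -0.1177, 0.0205]
ee_rot: [3.117, 0.389, -0.0]
contact_force: [-0.3, 0.1, 0.2]
width: 0.0853
finger_force: 0.0
```

Emit:
servo_tool(rows=[{"grip": 0.3,"slide": [0,0,0],"turn": 0},{"grip": 0.3,"slide": [0,0,0],"turn": 0},{"grip": 0.3,"slide": [0,0,0],"turn": 0},{"grip": 0.3,"slide": [0,0,0],"turn": 0},{"grip": 0.3,"slide": [0,0,0],"turn": 0},{"grip": 0.3,"slide": [0,0,0],"turn": 0},{"grip": 0.3,"slide": [0,0,0],"turn": 0},{"grip": 0.3,"slide": [0,0,0],"turn": 0}], grip_force=50)

```text
time: 2.9
position: [0.4949, -0.1169, 0.0216]
ee_rot: [3.116, 0.391, 0.003]
contact_force: [-2.0, 0.7, 7.0]
width: 0.0446
finger_force: 51.6
```

Emit:
servo_tool(rows=[{"grip": 0.3,"slide": [0,0,-0.01],"turn": 0},{"grip": 0.3,"slide": [0,0,-0.02],"turn": 0},{"grip": 0.3,"slide": [0,0,-0.03],"turn": 0},{"grip": 0.3,"slide": [0,0,-0.04],"turn": 0},{"grip": 0.3,"slide": [0,0,-0.04],"turn": 0},{"grip": 0.3,"slide": [0,0,-0.03],"turn": 0},{"grip": 0.3,"slide": [0,0,-0.02],"turn": 0},{"grip": 0.3,"slide": [0,0,-0.01],"turn": 0},{"grip": 0.3,"slide": [0,0,0],"turn": 0},{"grip": 0.3,"slide": [0,0,0],"turn": 0}])

```text
time: 3.73
position: [0.4938, -0.1165, 0.1693]
ee_rot: [-3.117, -0.391, 0.002]
contact_force: [-0.9, 0.7, -4.3]
width: 0.0445
finger_force: 51.6
```

```bash
python3 - <<'E'
from h import *
s=read_state();print(s["position"],s["width"],s["finger_force"],go([.537,.110,.180]))
im=capture("side");c,w=wrist("w2")
cv2.imwrite("pics/s2.png",np.vstack([im[:300],w[:300]]))
E
```

```text
[ 0.4938003  -0.11653567  0.16926896] 0.04453072067808653 51.6345477104187 [ 0.1305 -0.2784 -0.0143]
```

View pics/s2.png

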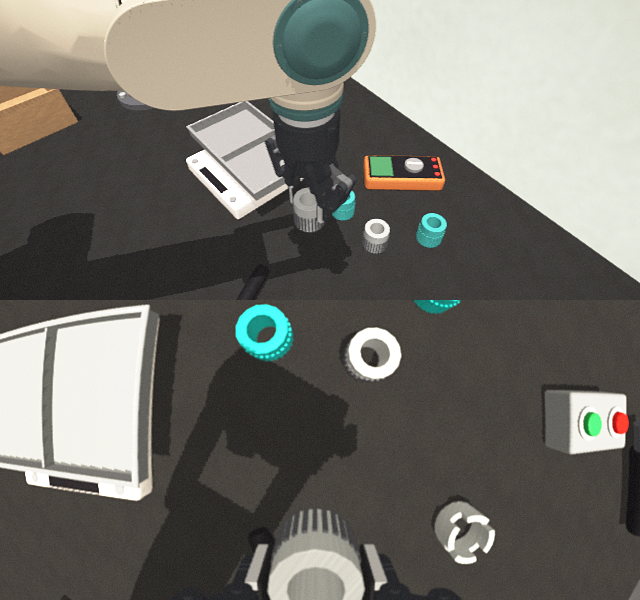

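B is held upright between the pads at (318,580) in the lower panel, and the load reads about 4.3 N, which fits 0.4 kg. I'm carrying it over the near half of the tray.

Emit:
servo_tool(rows=[{"grip": 0.3,"slide": [0.0065,-0.0139,-0.014],"turn": 0},{"grip": 0.3,"slide": [0.013,-0.0278,0],"turn": 0},{"grip": 0.3,"slide": [0.0195,-0.0418,0],"turn": 0},{"grip": 0.3,"slide": [0.0228,-0.0487,0],"turn": 0},{"grip": 0.3,"slide": [0.0228,-0.0487,0],"turn": 0},{"grip": 0.3,"slide": [0.0195,-0.0418,0],"turn": 0},{"grip": 0.3,"slide": [0.013,-0.0278,0],"turn": 0},{"grip": 0.3,"slide": [0.009,-0.0195,0],"turn": 0},{"grip": 0.3,"slide": [0.004,-0.0084,0],"turn": 0},{"grip": 0.3,"slide": [0,0,0],"turn": 0},{"grip": 0.3,"slide": [0,0,0],"turn": 0}])

```text
time: 4.75
position: [0.5369, 0.1095, 0.1803]
ee_rot: [3.117, 0.392, -0.002]
contact_force: [-0.3, 0.1, -3.6]
width: 0.0445
finger_force: 51.9
```

```bash
python3 - <<'E'
from h import *
s=read_state();print(s["position"],s["width"],s["finger_force"])
c,w=wrist("w3")
E
```

```text
[0.5369026  0.10951786 0.18030104] 0.044507087861716255 51.910749077796936
```

View pics/w3.png

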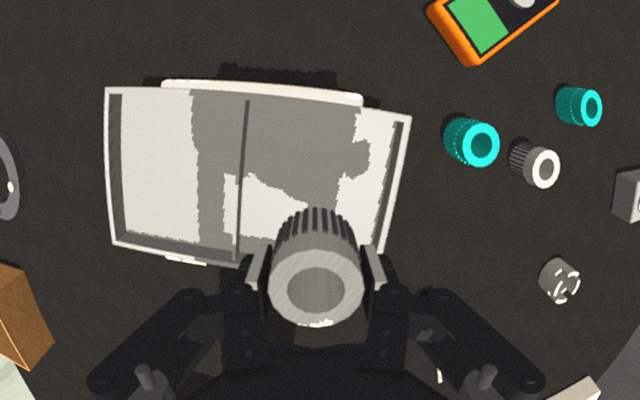

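The tray rim corners appear at (105,88), (411,116) and (113,243), and the divider runs from (248,100) to (236,258). I'm casting these onto their known heights.

```bash
python3 - <<'E'
from h import *
c=np.load("pics/w3.npy",allow_pickle=True).item()
A,B,C=[wonz(c,*q,.085)[:2] for q in((105,88),(411,116),(113,243))]
print(A,B,C,np.linalg.norm(A-B),np.linalg.norm(A-C),"centre",(B+C)/2)
d=A-B;print("yaw",np.degrees(np.arctan2(-d[0],d[1])))
print("div",wonz(c,248,100,.08)[:2],wonz(c,236,258,.08)[:2])
# held bushing axis check: top rim of ring at z~TCP+.03
print(read_state()["position"])
T=camera_model("top")
im=capture("top");P=[onz(T,*q,.08)[:2] for q in((222.8,181),(228,251))];print("top div",P)
E
```

```text
[0.59006357 0.31485916] [0.62130314 0.0521829 ] [0.43772304 0.29679936] 0.26452736325533793 0.1534072861004742 centre [0.52951309 0.17449113]
yaw 6.7822183318348594
div [0.60062225 0.17916253] [0.45985689 0.16429824]
[0.5369728  0.10899919 0.18044658]
top div [array([0.60237695, 0.18120357]), array([0.46122014, 0.16473564])]
```

The centre is confirmed at (0.530, 0.174), so the tool already stands over the near-half middle at (0.537, 0.110). I'm lowering it now.

Emit:
servo_tool(rows=[{"grip": 0.3,"slide": [0,0,0.01],"turn": 0},{"grip": 0.3,"slide": [0,0,0.02],"turn": 0},{"grip": 0.3,"slide": [0,0,0.025],"turn": 0},{"grip": 0.3,"slide": [0,0,0.025],"turn": 0},{"grip": 0.3,"slide": [0,0,0.02],"turn": 0},{"grip": 0.3,"slide": [0,0,0.01],"turn": 0},{"grip": 0.3,"slide": [0,0,0.006],"turn": 0},{"grip": 0.3,"slide": [0,0,0.003],"turn": 0},{"grip": 0.3,"slide": [0,0,0.001],"turn": 0},{"grip": 0.3,"slide": [0,0,0],"turn": 0},{"grip": 0.3,"slide": [0,0,0],"turn": 0},{"grip": 0.3,"slide": [0,0,0],"turn": 0}])

```text
time: 5.85
position: [0.5376, 0.1098, 0.0915]
ee_rot: [3.117, 0.391, 0.002]
contact_force: [0.0, 0.5, -3.4]
width: 0.045
finger_force: 51.9
```

Emit:
servo_tool(rows=[{"grip": 0.3,"slide": [0,0,0.002],"turn": 0},{"grip": 0.3,"slide": [0,0,0.002],"turn": 0},{"grip": 0.3,"slide": [0,0,0],"turn": 0},{"grip": 0.3,"slide": [0,0,0],"turn": 0}])

```text
time: 6.18
position: [0.537, 0.1098, 0.0875]
ee_rot: [3.117, 0.391, -0.001]
contact_force: [0.6, -0.2, -3.6]
width: 0.0445
finger_force: 51.9
```

Emit:
servo_tool(rows=[{"grip": 0.3,"slide": [0,0,0.0015],"turn": 0},{"grip": 0.3,"slide": [0,0,0.0015],"turn": 0},{"grip": 0.3,"slide": [0,0,0],"turn": 0},{"grip": 0.3,"slide": [0,0,0],"turn": 0}])

```text
time: 6.52
position: [0.5371, 0.1098, 0.0853]
ee_rot: [3.117, 0.391, -0.0]
contact_force: [-0.2, -0.0, -3.3]
width: 0.0445
finger_force: 51.9
```

Emit:
servo_tool(rows=[{"grip": 0.3,"slide": [0,0,0.001],"turn": 0},{"grip": 0.3,"slide": [0,0,0],"turn": 0},{"grip": 0.3,"slide": [0,0,0],"turn": 0}])

```text
time: 6.77
position: [0.5372, 0.1097, 0.0847]
ee_rot: [3.117, 0.391, 0.0]
contact_force: [-0.2, 0.2, -2.9]
width: 0.0448
finger_force: 52.0
```

Emit:
servo_tool(rows=[{"grip": 0.3,"slide": [0,0,0.001],"turn": 0},{"grip": 0.3,"slide": [0,0,0],"turn": 0},{"grip": 0.3,"slide": [0,0,0],"turn": 0}])

```text
time: 7.02
position: [0.5373, 0.1098, 0.0847]
ee_rot: [3.117, 0.391, 0.001]
contact_force: [-4.7, -1.1, 4.7]
width: 0.0446
finger_force: 52.3
```

Emit:
servo_tool(rows=[{"grip": 0.3,"slide": [0,0,0.001],"turn": 0},{"grip": 0.3,"slide": [0,0,0],"turn": 0},{"grip": 0.3,"slide": [0,0,0],"turn": 0}])

```text
time: 7.27
position: [0.5373, 0.1098, 0.0846]
ee_rot: [3.117, 0.391, 0.001]
contact_force: [-6.6, -1.1, 9.0]
width: 0.0451
finger_force: 53.2
```

It has touched down, since the load has transferred. I'm backing off slightly, opening part-way and rising.

Emit:
servo_tool(rows=[{"grip": 0.3,"slide": [0,0,-0.001],"turn": 0},{"grip": 0.3,"slide": [0,0,0],"turn": 0},{"grip": 0.56,"slide": [0,0,0],"turn": 0},{"grip": 0.6,"slide": [0,0,0],"turn": 0},{"grip": 0.68,"slide": [0,0,0],"turn": 0},{"grip": 0.72,"slide": [0,0,0],"turn": 0},{"grip": 0.72,"slide": [0,0,0],"turn": 0},{"grip": 0.72,"slide": [0,0,0],"turn": 0}], grip_force=20)

```text
time: 7.93
position: [0.5371, 0.1098, 0.0838]
ee_rot: [3.117, 0.391, -0.0]
contact_force: [0.7, -0.3, 0.6]
width: 0.0612
finger_force: 0.0
```

Emit:
servo_tool(rows=[{"grip": 0.72,"slide": [0,0,-0.01],"turn": 0},{"grip": 0.72,"slide": [0,0,-0.02],"turn": 0},{"grip": 0.72,"slide": [0,0,-0.03],"turn": 0},{"grip": 0.72,"slide": [0,0,-0.04],"turn": 0},{"grip": 0.72,"slide": [0,0,-0.03],"turn": 0},{"grip": 0.72,"slide": [0,0,-0.01],"turn": 0},{"grip": 0.72,"slide": [0,0,0],"turn": 0},{"grip": 0.72,"slide": [0,0,0],"turn": 0}])

```text
time: 8.6
position: [0.5369, 0.1097, 0.1882]
ee_rot: [3.117, 0.391, -0.001]
contact_force: [-0.1, 0.1, -0.7]
width: 0.0615
finger_force: 0.0
```

```bash
python3 - <<'E'
from h import *
s=read_state();print(s["position"],s["width"],s["ee_rot"],go([.622,-.1345,.16]))
im=capture("side");c,w=wrist("w4")
cv2.imwrite("pics/s4.png",np.vstack([im[:300],w[:300]]))
E
```

```text
[0.53693882 0.10973202 0.18821677] 0.061486352098818205 [ 3.11701713e+00  3.91320271e-01 -8.18754378e-04] [0.0294 0.3436 0.0376]
```

View pics/s4.png

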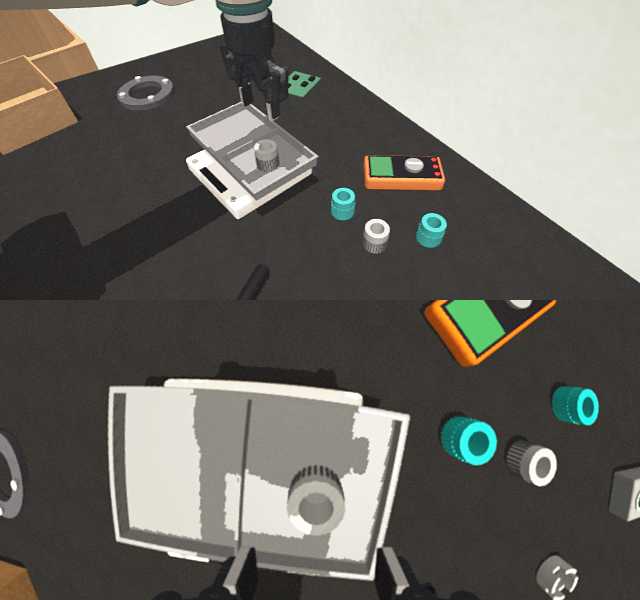

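B stands upright in the middle of the near half, with its ring at (316,507) in the lower panel, and the tray looks level. Next is A.

Emit:
servo_tool(rows=[{"grip": 0.85,"slide": [0.0033,0.02,0],"turn": 0},{"grip": 0.85,"slide": [0.0033,0.04,0],"turn": 0},{"grip": 0.85,"slide": [0.0033,0.053,0],"turn": 0},{"grip": 0.85,"slide": [0.0033,0.053,0],"turn": 0},{"grip": 0.85,"slide": [0.0033,0.053,0],"turn": 0},{"grip": 0.85,"slide": [0.0033,0.053,0],"turn": 0},{"grip": 0.85,"slide": [0.0033,0.04,0.01],"turn": 0},{"grip": 0.85,"slide": [0.0033,0.02,0.015],"turn": 0},{"grip": 0.85,"slide": [0.0033,0.0116,0.0126],"turn": 0},{"grip": 0.85,"slide": [0,0,0],"turn": 0},{"grip": 0.85,"slide": [0,0,0],"turn": 0}])

```text
time: 9.62
position: [0.6217, -0.1336, 0.1588]
ee_rot: [-3.115, -0.392, 0.005]
contact_force: [0.2, 0.1, 1.1]
width: 0.0725
finger_force: 0.0
```

```bash
python3 - <<'E'
from h import *
s=read_state();print(s["position"],s["width"])
c,im=wrist("w5");h=cv2.cvtColor(im,cv2.COLOR_BGR2HSV);v,u=np.array([200,316])
from itertools import product
# expect A near image (316,200): bright unsaturated ring in a window
m=((h[...,2]>190)&(h[...,1]<60)).astype(np.uint8);w=np.zeros_like(m);w[150:245,265:370]=m[150:245,265:370]
k=max(cv2.findContours(w,cv2.RETR_CCOMP,cv2.CHAIN_APPROX_NONE)[0],key=cv2.contourArea)
p=np.array([wonz(c,*q,.05)[:2] for q in k[:,0]],np.float32);print(cv2.boundingRect(k),cv2.minEnclosingCircle(p))
print(go([.622,-.1345,.0205]))
E
```

```text
[ 0.62170203 -0.13360831  0.15879931] 0.0724843212875453
(292, 168, 51, 50) ((0.6213735342025757, -0.1360924243927002), 0.022355815395712852)
[-0.0004  0.0018  0.1862]
```

Emit:
servo_tool(rows=[{"grip": 0.85,"slide": [0,0.002,0.025],"turn": 0},{"grip": 0.85,"slide": [0,0,0.035],"turn": 0},{"grip": 0.85,"slide": [0,0,0.035],"turn": 0},{"grip": 0.85,"slide": [0,0,0.035],"turn": 0},{"grip": 0.85,"slide": [0,0,0.03],"turn": 0},{"grip": 0.85,"slide": [0,0,0.0244],"turn": 0},{"grip": 0.85,"slide": [0,0,0],"turn": 0},{"grip": 0.85,"slide": [0,0,0],"turn": 0}], grip_force=50)

```text
time: 10.33
position: [0.6226, -0.1346, 0.0226]
ee_rot: [-3.116, -0.394, 0.001]
contact_force: [0.4, -0.3, 0.0]
width: 0.0728
finger_force: 0.0
```

Emit:
servo_tool(rows=[{"grip": 0.3,"slide": [0,0,0],"turn": 0},{"grip": 0.3,"slide": [0,0,0],"turn": 0},{"grip": 0.3,"slide": [0,0,0],"turn": 0},{"grip": 0.3,"slide": [0,0,0],"turn": 0},{"grip": 0.3,"slide": [0,0,0],"turn": 0},{"grip": 0.3,"slide": [0,0,0],"turn": 0},{"grip": 0.3,"slide": [0,0,0],"turn": 0}], grip_force=50)

```text
time: 10.92
position: [0.6243, -0.1356, 0.0254]
ee_rot: [3.116, 0.392, 0.007]
contact_force: [-1.3, 3.0, 7.0]
width: 0.0445
finger_force: 52.0
```

Emit:
servo_tool(rows=[{"grip": 0.3,"slide": [0,0,-0.01],"turn": 0},{"grip": 0.3,"slide": [0,0,-0.02],"turn": 0},{"grip": 0.3,"slide": [0,0,-0.035],"turn": 0},{"grip": 0.3,"slide": [0,0,-0.045],"turn": 0},{"grip": 0.3,"slide": [0,0,-0.045],"turn": 0},{"grip": 0.3,"slide": [0,0,-0.04],"turn": 0},{"grip": 0.3,"slide": [0,0,-0.025],"turn": 0},{"grip": 0.3,"slide": [0,0,-0.01],"turn": 0},{"grip": 0.3,"slide": [0,0,0],"turn": 0},{"grip": 0.3,"slide": [0,0,0],"turn": 0}])

```text
time: 11.75
position: [0.6223, -0.1358, 0.1935]
ee_rot: [-3.117, -0.391, 0.003]
contact_force: [0.1, -0.1, -4.4]
width: 0.0443
finger_force: 51.8
```

```bash
python3 - <<'E'
from h import *
print(go([.523,.2375,.195]))
c=np.load("pics/w4.npy",allow_pickle=True).item()
A,B,C,D=[wonz(c,*q,.085)[:2] for q in((109,88),(410,116),(118,243),(374,281))]
print((B+C)/2,(A+D)/2)
im=cv2.imread("pics/w4.png")
print("B ring",wonz(c,315.5,207,.113))
E
```

```text
[-0.0053 -0.5151 -0.0015]
[0.52741174 0.17309165] [0.52770863 0.17388611]
B ring [0.53627313 0.10821642 0.113     ]
```

A is gripped with a load of about 4.4 N. I'm carrying it high over B to the far half at (0.523, 0.2375).

Emit:
servo_tool(rows=[{"grip": 0.3,"slide": [0,-0.015,0],"turn": 0},{"grip": 0.3,"slide": [0,-0.03,0],"turn": 0},{"grip": 0.3,"slide": [0,-0.045,0],"turn": 0},{"grip": 0.3,"slide": [-0.001,-0.053,0],"turn": 0},{"grip": 0.3,"slide": [-0.001,-0.053,0],"turn": 0},{"grip": 0.3,"slide": [-0.001,-0.053,0],"turn": 0},{"grip": 0.3,"slide": [-0.001,-0.053,0],"turn": 0},{"grip": 0.3,"slide": [-0.001,-0.053,0],"turn": 0},{"grip": 0.3,"slide": [0,-0.053,0],"turn": 0},{"grip": 0.3,"slide": [0,-0.045,0],"turn": 0},{"grip": 0.3,"slide": [0,-0.03,0],"turn": 0},{"grip": 0.3,"slide": [0,-0.02,0],"turn": 0}])

```text
time: 12.75
position: [0.5235, 0.2317, 0.1926]
ee_rot: [3.116, 0.396, -0.006]
contact_force: [0.4, 0.6, -3.6]
width: 0.0448
finger_force: 52.0
```

Emit:
servo_tool(rows=[{"grip": 0.3,"slide": [0,-0.012,0],"turn": 0},{"grip": 0.3,"slide": [0,0,0],"turn": 0},{"grip": 0.3,"slide": [0,0,0],"turn": 0},{"grip": 0.3,"slide": [0,0,0],"turn": 0}])

```text
time: 13.08
position: [0.5237, 0.2365, 0.1943]
ee_rot: [3.117, 0.39, -0.002]
contact_force: [0.7, 0.5, -4.1]
width: 0.0446
finger_force: 52.0
```

```bash
python3 - <<'E'
from h import *
s=read_state();print(s["position"],s["joint_pos"],s["width"],go([.523,.2375,.093]))
c,w=wrist("w6")
E
```

```text
[0.52372815 0.23645918 0.19427285] [ 3.60083309e-01  2.06081911e-01  1.30652021e+00 -5.08611277e-04
  1.63009571e+00  1.68212725e+00] 0.04458316669281719 [-0.0005 -0.0017  0.135 ]
```

View pics/w6.png

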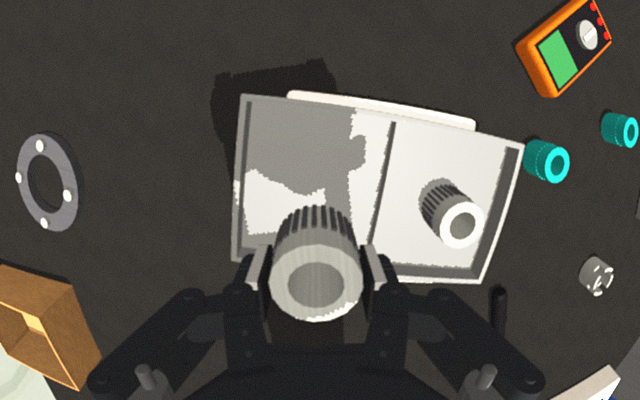

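A is held upright over the far half, between the left wall at (238,180) and the divider at (380,190). B is undisturbed at (460,226). I'm lowering A.

Emit:
servo_tool(rows=[{"grip": 0.3,"slide": [0,-0.001,0.01],"turn": 0},{"grip": 0.3,"slide": [0,0,0.02],"turn": 0},{"grip": 0.3,"slide": [0,0,0.025],"turn": 0},{"grip": 0.3,"slide": [0,0,0.025],"turn": 0},{"grip": 0.3,"slide": [0,0,0.02],"turn": 0},{"grip": 0.3,"slide": [0,0,0.015],"turn": 0},{"grip": 0.3,"slide": [0,0,0.01],"turn": 0},{"grip": 0.3,"slide": [0,0,0.006],"turn": 0},{"grip": 0.3,"slide": [0,0,0.003],"turn": 0},{"grip": 0.3,"slide": [0,0,0],"turn": 0},{"grip": 0.3,"slide": [0,0,0],"turn": 0},{"grip": 0.3,"slide": [0,0,0],"turn": 0}])

```text
time: 14.13
position: [0.524, 0.2384, 0.0954]
ee_rot: [-3.117, -0.391, -0.003]
contact_force: [-0.5, -0.1, -4.1]
width: 0.0447
finger_force: 52.0
```

Emit:
servo_tool(rows=[{"grip": 0.3,"slide": [0,0,0.0015],"turn": 0},{"grip": 0.3,"slide": [0,0,0.0015],"turn": 0},{"grip": 0.3,"slide": [0,0,0],"turn": 0},{"grip": 0.3,"slide": [0,0,0],"turn": 0}])

```text
time: 14.47
position: [0.5235, 0.2382, 0.0921]
ee_rot: [3.117, 0.391, -0.0]
contact_force: [-0.2, 0.2, -3.3]
width: 0.0441
finger_force: 52.0
```

Emit:
servo_tool(rows=[{"grip": 0.3,"slide": [0,0,0.0015],"turn": 0},{"grip": 0.3,"slide": [0,0,0.0015],"turn": 0},{"grip": 0.3,"slide": [0,0,0],"turn": 0},{"grip": 0.3,"slide": [0,0,0],"turn": 0}])

```text
time: 14.8
position: [0.5234, 0.2381, 0.0897]
ee_rot: [3.117, 0.391, -0.0]
contact_force: [-0.3, 0.3, -3.6]
width: 0.0445
finger_force: 52.1
```

Emit:
servo_tool(rows=[{"grip": 0.3,"slide": [0,0,0.001],"turn": 0},{"grip": 0.3,"slide": [0,0,0],"turn": 0},{"grip": 0.3,"slide": [0,0,0],"turn": 0}])

```text
time: 15.05
position: [0.5235, 0.2382, 0.0891]
ee_rot: [3.117, 0.391, -0.0]
contact_force: [0.4, 0.3, -4.3]
width: 0.0443
finger_force: 52.0
```

Emit:
servo_tool(rows=[{"grip": 0.3,"slide": [0,0,0.001],"turn": 0},{"grip": 0.3,"slide": [0,0,0],"turn": 0},{"grip": 0.3,"slide": [0,0,0],"turn": 0}])

```text
time: 15.3
position: [0.5236, 0.2382, 0.0885]
ee_rot: [3.117, 0.391, 0.0]
contact_force: [-0.7, 0.1, -2.7]
width: 0.0443
finger_force: 52.2
```

Emit:
servo_tool(rows=[{"grip": 0.3,"slide": [0,0,0.001],"turn": 0},{"grip": 0.3,"slide": [0,0,0],"turn": 0},{"grip": 0.3,"slide": [0,0,0],"turn": 0}])

```text
time: 15.55
position: [0.5236, 0.2382, 0.0884]
ee_rot: [-3.117, -0.391, -0.001]
contact_force: [-4.4, -0.4, 4.1]
width: 0.0445
finger_force: 52.6
```

A has touched down at the expected height, so I'm releasing it and rising clear.

Emit:
servo_tool(rows=[{"grip": 0.3,"slide": [0,0,0],"turn": 0},{"grip": 0.56,"slide": [0,0,0],"turn": 0},{"grip": 0.6,"slide": [0,0,0],"turn": 0},{"grip": 0.68,"slide": [0,0,0],"turn": 0},{"grip": 0.72,"slide": [0,0,0],"turn": 0},{"grip": 0.72,"slide": [0,0,0],"turn": 0},{"grip": 0.72,"slide": [0,0,0],"turn": 0}], grip_force=20)

```text
time: 16.13
position: [0.5235, 0.2382, 0.0875]
ee_rot: [3.117, 0.391, 0.0]
contact_force: [0.1, 0.7, -0.1]
width: 0.0614
finger_force: 0.0
```

Emit:
servo_tool(rows=[{"grip": 0.72,"slide": [0,0,-0.01],"turn": 0},{"grip": 0.72,"slide": [0,0,-0.02],"turn": 0},{"grip": 0.72,"slide": [0,0,-0.03],"turn": 0},{"grip": 0.72,"slide": [0,0,-0.04],"turn": 0},{"grip": 0.72,"slide": [0,0,-0.04],"turn": 0},{"grip": 0.72,"slide": [0,0,-0.03],"turn": 0},{"grip": 0.72,"slide": [0,0,-0.01],"turn": 0},{"grip": 0.72,"slide": [0,0,0],"turn": 0},{"grip": 0.72,"slide": [0,0,0],"turn": 0}])

```text
time: 16.88
position: [0.5233, 0.2381, 0.2217]
ee_rot: [3.117, 0.391, -0.001]
contact_force: [0.4, 0.2, -0.4]
width: 0.0615
finger_force: 0.0
```

```bash
python3 - <<'E'
from h import *
s=read_state();print(s["position"],s["width"])
im=capture("side");c,w=wrist("w7")
cv2.imwrite("pics/s7.png",np.vstack([im[:300],w[:300]]))
E
```

```text
[0.52327727 0.238096   0.22166957] 0.061454037792122926
```

View pics/s7.png

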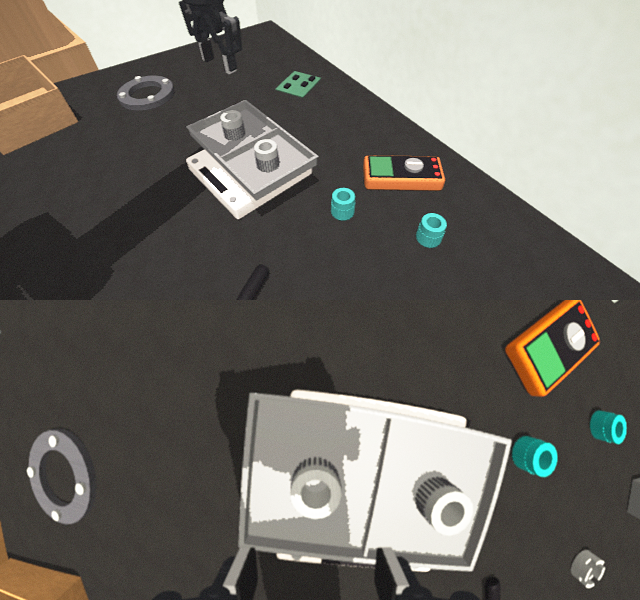

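Both bushings stand upright in the middle of their halves, with rings at (315,490) and (446,512) in the lower panel. The tray is level, the sleeve and look-alikes are where they were, and the arm is clear.

```bash
python3 -c "
from rig import *
print(close_job())"
```

```text
the job is handed in; nothing more can be done
None
```

Both bushings were set down gently, one upright in the middle of each half of the level tray; the sleeve and turquoise look-alikes were not touched, and the job was handed in at about 17 s of the 61 s allowed.

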